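# Clamp a notebook in a press with a fold-out crank handle

### The job

Clamp the glued notebook in the little book press: swing the folded crank handle on top of the handwheel fully upright, wind the wheel clockwise until the pressing plate bears firmly on the notebook (you feel the crank turn clearly stiff) without forcing it, then fold the handle flat again so that the notebook stays clamped. Leave the spools and the tape roll beside the press where they are.

Things in the scene. Friction and masses are not known exactly. Their poses are not given: they have to be found in the camera images.
- press: Steel book press bolted down: base 190 x 250 x 20 mm, posts 100 mm left and right, a cross beam 105 to 125 mm high with a flat handwheel on it. Origin: centre of its underside. In it lies a notebook (210 x 153 x 16 mm) on a packing board of unknown height: its top is anywhere from 38 to 46 mm above the worktop, and where the plate meets it must be felt
- platen: Wooden pressing plate 130 x 150 mm under the beam, hung on stiff disc springs (1 mm of give per 40 N) from a yoke that slides on the posts; origin at the centre of its underside, about 66 mm above the worktop at first. It goes down 30 mm per turn of the wheel clockwise. Bearing firmly means a push of 40 to 120 N on the notebook; over 150 N crushes it
- wheel_center (a point): Point on the vertical axis of the handwheel, on its flat upper face (145 mm above the worktop). Wheel: aluminium disc, diameter 132 mm, 12 mm thick, black rim band
- handle_hinge (a point): Hinge of the folding handle, near the wheel's rim: 55 mm from the wheel's axis, 19 mm above the wheel's face. The hinge line is level, along the wheel's tangent. The point moves with the wheel
- grip_point (a point): On the centre line of the handle's black grip, 72 mm from the hinge. Grip 18 mm thick, 20 to 90 mm from the hinge; handle ends at 94 mm. Folded, it lies level from the hinge inward across the wheel's middle, 19 mm above the face (10 mm of air below). Upright, it ends 258 mm above the worktop. The grip spins freely on the handle: hold it tight, gripper direction constant, while cranking
- crank_handle (a joint): Folding hinge: 0 = flat on the wheel, 1.571 = upright (a stop at either end). It stays wherever it is left; a push of about 1 N at the grip moves it
- crank_wheel (a joint): Handwheel angle, rad, grows clockwise from above; 4.8 mm of plate travel per rad. Runs freely with about 3.6 N of tangential push at the upright handle (1 N more per rad/s of speed, less at a pause); each 10 N on the notebook adds 0.87 N: 8 to 12 N of push is firmly clamped, 15 N the limit. Let go, it springs back a trifle and friction keeps some 30 to 40 N on the notebook
- spool_a: Thread spool 29 x 29 x 46 mm standing left of the press; origin at its underside. Leave it alone
- spool_b: Thread spool 29 x 29 x 50 mm standing left of the press, farther back; origin at its underside. Leave it alone
- tape_roll: Roll of adhesive tape lying flat, 100 mm across, 25 mm high, right of the press; origin at its underside. Leave it alone

How it is judged:
By the outcome, as a careful person would: the job done as asked, in the order asked, and still so for the second after the job is handed in, with the robot touching nothing.
It also fails if it takes over 72 s, if anything falls off the work surface, if the arm or the gripper's body presses on something with over 40 N, if the wrist force passes 120 N, or if a joint passes its speed limit or range.

### The arm

A 6-joint arm with a two-finger parallel gripper is mounted at the origin on a cart in front of the work surface, level with it; the furniture and walls round the work are solid. World frame = base frame: x ahead of the robot, y to its left, z up, the work surface at z = 0. Lengths are in m, angles in rad, forces in N, time in s.
With the tool pointing down it reaches from about 0.425 to 1.125 m from the base axis. Payload 14.9 kg.
Tool frame: the origin (TCP) lies on the centre line of the jaws, within the pads' length; the fingertips stand 25 mm ahead of it and the grasp point (between the pads) lies 6 mm ahead of it; z points along the fingers, y is the line along which they close (so a half turn about z gives the same grasp; the last joint's range is limited). The gripper opens to 91 mm and grips with 3 to 60 N. Pads are 32 mm wide; open, the fingers measure 118 mm over their backs; the gripper's body (76 mm by 178 mm) begins 60 mm behind the grasp point.
Start: joints at [-1.365, 0.379, 1.734, -0, 1.028, -0.033], TCP at [0.166, -0.68, 0.239] pointing down, gripper open.
Joint ranges: [-2.77, 2.77], [-0.74, 2.19], [0, 2.66], [-1.06, 4.2], [0.31, 2.87], [-3.08, 3.08]. Speed limits (rad/s): [1.89, 1.89, 2.39, 3.14, 3.14, 3.14].

### API

Orientations are given as [roll, pitch, yaw] about the fixed x, y, z axes, in that order (R = Rz(yaw) Ry(pitch) Rx(roll)).
In Python, from bench import ctrl gives the robot as it stands.
- The arm moves only by the tool jog_arm, never from a script. Its argument "rows" is a list of rows, each a list of 7 numbers: the turn, a rotation vector about the world's x, y, z in degrees, then the shift along the world's x, y, z in m, then the closure, from 0 (fully open) to 1 (shut). In form: [[wx, wy, wz, x, y, z, jaw], ...]. A call has exactly 5 rows; each row is the pose to reach, as a shift and turn from the pose commanded when the call began; what a row does not reach only later rows make up. A row lasts 1/12 s, in which the tool goes at most 41.7 mm and 7.16 degrees, less where a joint would pass 70% of its speed; a pose out of reach is approached as far as the arm can. A call with a gripper value outside its range is refused whole. The fingers move at their own pace and stop on an object; "grip_force" is the grip in N (left out, the last holds). Time passes only in rows, so rows that repeat a pose let the fingers close, or fill a call up. It gives the time, the measured TCP pose, the force, the opening and the grip force at its end, in the units of the state.
- ctrl.sense(): the state, without advancing time (a new reading comes with each control period).
- ctrl.snapshot(name): name is "scene" or "top" or "wrist"; returns a dict with "color" (384x512x3 uint8, red, green, blue), "depth" (384x512 float32, m along the optical axis (not along the pixel's ray), 0 where there is no reading), "fx", "fy", "cx", "cy" (pixels), "rvec" (rotation vector, rad) and "tvec" (3), from world to camera coordinates, as OpenCV has them. Camera axes: x right, y down, z forward; pixel columns grow to the right and rows downward; lengths in m; the calibration is good to about 2 mm. A picture is of the moment at which its call begins.
- ctrl.close_job(): hands the job in; it is judged then, once.
The state is a dict: "time": time; "qpos": joint angles; "joint_vel": joint speeds; "joint_torque": joint torques, N m; "tool_pos": TCP position; "tool_rot": TCP orientation; "force": force on the tool from outside, world axes, zero at the start; "ft_torque": the same for the moment, N m; "grip_width": finger opening in m; "grip_force": force on a finger pad.
Only numpy, scipy, OpenCV 4.12 (cv2) and the standard library are available. Lean on these libraries where they do the work, as an engineer would, in place of code of your own. Each camera call takes 0.05 s, during which the arm holds its last target. There are 200 camera calls.

## Working session

There is one attempt and no reset: what is moved stays moved. The work goes in short steps, Python scripts to look and compute and a tool call to move; the robot and the scene stay as the last step left them, time stands still between calls to the robot, and variables do not carry over. Pictures are saved under pics/ and viewed, at most 10 in all, crops included, and the job is handed in when it is done.

Besides the shell and the picture viewer there is one more tool, called after "Request:" by a JSON object that holds its "method" and its "body", one argument or row to a line. jog_arm: Moves the arm, as the interface text tells. Its arguments: {"type":"object","properties":{"rows":{"type":"array","items":{"type":"array","items":{"type":"number"}}},"grip_force":{"type":"number"}},"required":["rows"]}

```bash
mkdir -p pics
cat > h.py <<'E'
import numpy as np, cv2
from bench import ctrl
def snap(n,f=None):
    s=ctrl.snapshot(n)
    if f: cv2.imwrite('pics/'+f,s['color'][:,:,::-1])
    return s
def KRt(s):
    R=cv2.Rodrigues(np.array(s['rvec'],float))[0]
    return np.array([[s['fx'],0,s['cx']],[0,s['fy'],s['cy']],[0,0,1]]),R,np.array(s['tvec'],float).ravel()
def plane(s,uv,z):
    K,R,t=KRt(s); o=-R.T@t; d=R.T@np.linalg.inv(K)@np.array([*uv,1.]); return o+d*(z-o[2])/d[2]
def pts(s):
    K,R,t=KRt(s); v,u=np.mgrid[:384,:512]; d=s['depth']
    P=np.stack([(u-K[0,2])/K[0,0]*d,(v-K[1,2])/K[1,1]*d,d],-1); return (P-t)@R
E
python3 - <<'E'
from h import *
a=snap('top','top1.png');b=snap('scene','scene1.png')
cv2.imwrite('pics/both.png',np.hstack([a['color'],b['color']])[:,:,::-1][:, :, :] if 0 else cv2.resize(np.vstack([a['color'],b['color']])[:,:,::-1],None,fx=.78,fy=.78))
for s in(a,b):
    K,R,t=KRt(s);print(-R.T@t,R[2],K[0,0])
    P=pts(s);m=(s['depth']>0)&(abs(P[...,2]-.145)<.004);print(m.sum(),P[m].mean(0),P[m].min(0),P[m].max(0))
print({k:np.round(v,3) for k,v in ctrl.sense().items()})
E
```

```text
[0.47467997 0.07932557 0.9926292 ] [ 0.05148569  0.0032729  -0.99866837] 368.17558086487816
2084 [ 0.57988078 -0.01367924  0.14381438] [ 0.50034251 -0.51115402  0.14100193] [0.92555355 0.08112229 0.14891449]
[0.18395091 0.83632839 0.57043793] [ 0.35083289 -0.79936796 -0.48777776] 360.3233117171848
1222 [ 0.89842446 -0.6948553   0.14452596] [-0.18116984 -1.54242946  0.14100325] [3.05584914 0.09153295 0.14897485]
{'time': np.float64(0.1), 'qpos': array([-1.365,  0.379,  1.735,  0.   ,  1.029, -0.033]), 'joint_vel': array([ 0.   , -0.001,  0.   , -0.001, -0.001, -0.001]), 'joint_torque': array([-0.0000e+00, -7.6505e+01, -4.3530e+01,  6.5000e-02,  4.0000e-02,
       -0.0000e+00]), 'tool_pos': array([ 0.166, -0.68 ,  0.238]), 'tool_rot': array([-3.141, -0.   ,  0.239]), 'force': array([-0.53 , -0.543,  0.765]), 'ft_torque': array([0.011, 0.086, 0.027]), 'grip_force': np.float64(0.0), 'grip_width': np.float64(0.091)}
```

View pics/both.png

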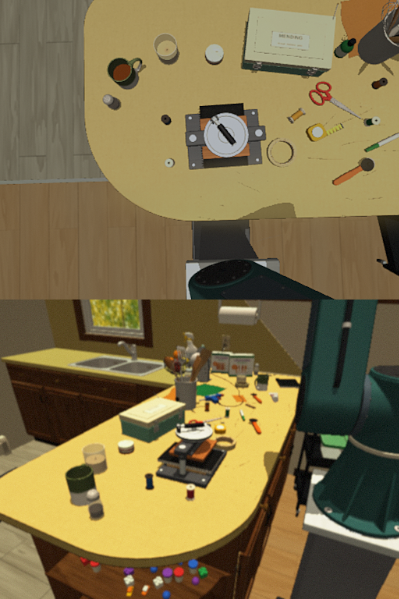

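Run:
```python
from h import *
s=snap('top');c=s['color'][110:240,200:390,::-1]
cv2.imwrite('pics/crop.png',cv2.resize(c,None,fx=4,fy=4,interpolation=cv2.INTER_CUBIC))
P=pts(s);reg=np.zeros((384,512),bool);reg[110:230,240:345]=1
m=reg&(s['depth']>0)&(abs(P[...,2]-.145)<.004)
p=P[m][:,:2]; c=cv2.minEnclosingCircle(p.astype(np.float32));print('disc',c,p.min(0),p.max(0))
m=reg&(s['depth']>0)&(P[...,2]>.157)
p=P[m];print('handle',len(p),p.min(0),p.max(0),p[:,:2].mean(0));print(cv2.fitLine(p[:,:2].astype(np.float32),2,0,.01,.01).ravel(),cv2.minAreaRect(p[:,:2].astype(np.float32)))
```

```text
disc ((0.5655903816223145, 0.01617094688117504), 0.0663735568523407) [ 0.50042624 -0.04942533] [0.63132561 0.08112152]
handle 342 [ 0.53111327 -0.0105296   0.1578376 ] [0.62044354 0.06129771 0.1759149 ] [0.57467898 0.02392887]
[0.8016083  0.59784955 0.57467896 0.02392887] ((0.5759717226028442, 0.02175351046025753), (0.0991952121257782, 0.025298582389950752), 39.8167724609375)
```

View pics/crop.png

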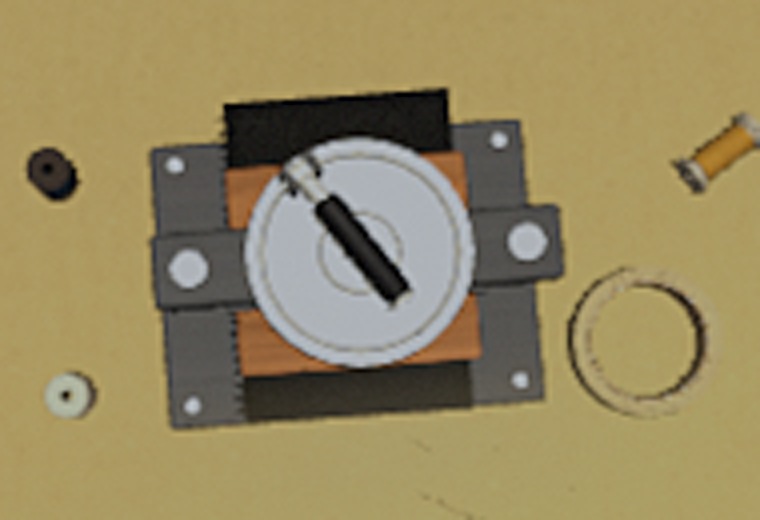

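Request:
{"method": "jog_arm", "body": {
  "rows": [
    [0,0,24.5,0.386,0.686,0.06,0],
    [0,0,24.5,0.386,0.686,0.06,0],
    [0,0,24.5,0.386,0.686,0.06,0],
    [0,0,24.5,0.386,0.686,0.06,0],
    [0,0,24.5,0.386,0.686,0.06,0]
  ],
  "grip_force": 5
}}

```text
time: 0.57
tool_pos: [0.2678, -0.4972, 0.2546]
tool_rot: [-3.141, -0.0, 0.67]
force: [0.4, 0.5, -0.6]
grip_width: 0.0915
grip_force: 0.0
```

Yaw is reached; carry on with translation.

Request:
{"method": "jog_arm", "body": {
  "rows": [
    [0,0,0,0.284,0.503,0.045,0],
    [0,0,0,0.284,0.503,0.045,0],
    [0,0,0,0.284,0.503,0.045,0],
    [0,0,0,0.284,0.503,0.045,0],
    [0,0,0,0.284,0.503,0.045,0]
  ]
}}

```text
time: 0.98
tool_pos: [0.3699, -0.3163, 0.2711]
tool_rot: [3.141, -0.0, 0.666]
force: [0.6, -1.2, 0.4]
grip_width: 0.091
grip_force: 0.0
```

Request:
{"method": "jog_arm", "body": {
  "rows": [
    [0,0,0,0.184,0.325,0.03,0],
    [0,0,0,0.184,0.325,0.03,0],
    [0,0,0,0.184,0.325,0.03,0],
    [0,0,0,0.184,0.325,0.03,0],
    [0,0,0,0.184,0.325,0.03,0]
  ]
}}

```text
time: 1.4
tool_pos: [0.4724, -0.1355, 0.2879]
tool_rot: [3.141, -0.0, 0.666]
force: [-0.3, -0.6, -0.0]
grip_width: 0.0912
grip_force: 0.0
```

Request:
{"method": "jog_arm", "body": {
  "rows": [
    [0,0,0,0.08,0.142,0.005,0],
    [0,0,0,0.08,0.142,0.005,0],
    [0,0,0,0.08,0.142,0.005,0],
    [0,0,0,0.08,0.142,0.005,0],
    [0,0,0,0.08,0.142,0.005,0]
  ]
}}

```text
time: 1.82
tool_pos: [0.5542, 0.009, 0.2929]
tool_rot: [3.141, -0.001, 0.67]
force: [0.2, 0.1, -0.2]
grip_width: 0.0911
grip_force: 0.0
```

Run:
```python
from h import *
s=snap('wrist','w1.png');K,R,t=KRt(s);print(-R.T@t,R[2],ctrl.sense()['tool_pos'])
P=pts(s);ok=s['depth']>0
m=ok&(abs(P[...,2]-.145)<.004);print(cv2.minEnclosingCircle(P[m][:,:2].astype(np.float32)))
m=ok&(P[...,2]>.157)&(P[...,2]<.18)&(np.hypot(P[...,0]-.566,P[...,1]-.016)<.08)&(s['color'].max(-1)<80)
p=P[m];print(len(p),p.min(0),p.max(0),cv2.minAreaRect(p[:,:2].astype(np.float32)))
```

```text
[0.60557735 0.04977341 0.4380097 ] [-0.18368137 -0.14669513 -0.97197824] [0.55284222 0.00695866 0.29249458]
((0.5666610598564148, 0.0179178174585104), 0.0662088543176651)
1718 [ 0.53520883 -0.00870461  0.16294131] [0.61974449 0.06068788 0.17400285] ((0.5768046379089355, 0.02423022873699665), (0.0961727723479271, 0.020002160221338272), 38.09789276123047)
```

View pics/w1.png

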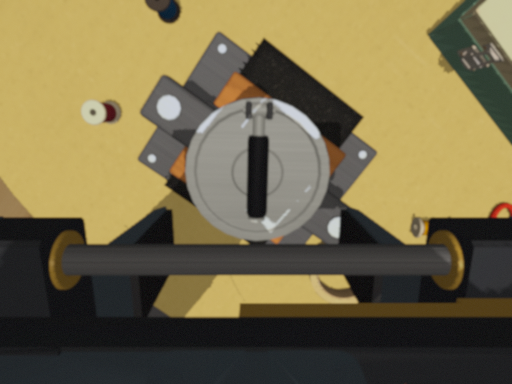

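Request:
{"method": "jog_arm", "body": {
  "rows": [
    [0,0,0,0,0,-0.04,0.4],
    [0,0,0,0,0,-0.08,0.5],
    [0,0,0,0,0,-0.105,0.5],
    [0,0,0,0,0,-0.1165,0.5],
    [0,0,0,0,0,-0.1165,0.5]
  ],
  "grip_force": 5
}}

```text
time: 2.28
tool_pos: [0.5502, 0.0038, 0.1739]
tool_rot: [-3.139, 0.003, 0.666]
force: [-0.9, 0.2, -0.4]
grip_width: 0.0607
grip_force: 0.0
```

Request:
{"method": "jog_arm", "body": {
  "rows": [
    [0,0,0,0,0,0,0.7],
    [0,0,0,0,0,0,1],
    [0,0,0,0,0,0,1],
    [0,0,0,0,0,0,1],
    [0,0,0,0,0,0,1]
  ],
  "grip_force": 5
}}

```text
time: 2.7
tool_pos: [0.5523, 0.0044, 0.1771]
tool_rot: [3.141, -0.001, 0.666]
force: [-0.5, -0.3, 0.7]
grip_width: 0.0272
grip_force: 0.0
```

Request:
{"method": "jog_arm", "body": {
  "rows": [
    [0,0,0,0,0,0,1],
    [0,0,0,0,0,0,1],
    [0,0,0,0,0,0,1],
    [0,0,0,0,0,0,1],
    [0,0,0,0,0,0,1]
  ]
}}

```text
time: 3.12
tool_pos: [0.5513, 0.0052, 0.1761]
tool_rot: [-3.14, 0.0, 0.666]
force: [-2.1, 7.9, 1.6]
grip_width: 0.0176
grip_force: 5.0
```

Run:
```python
from h import *
s=ctrl.sense();print({k:np.round(s[k],4) for k in('tool_pos','tool_rot','force','grip_width','grip_force')})
u=np.array([np.cos(.666),np.sin(.666)])
for d in range(0,91,9):
    a=np.radians(d);print(d,np.round([*(.072*(1-np.cos(a))*u),.072*np.sin(a)],4))
```

```text
{'tool_pos': array([0.5513, 0.0052, 0.1761]), 'tool_rot': array([-3.1399e+00,  2.0000e-04,  6.6610e-01]), 'force': array([-2.0575,  7.8882,  1.6039]), 'grip_width': np.float64(0.0176), 'grip_force': np.float64(5.0007)}
0 [0. 0. 0.]
9 [0.0007 0.0005 0.0113]
18 [0.0028 0.0022 0.0222]
27 [0.0062 0.0048 0.0327]
36 [0.0108 0.0085 0.0423]
45 [0.0166 0.013  0.0509]
54 [0.0233 0.0183 0.0582]
63 [0.0309 0.0243 0.0642]
72 [0.0391 0.0307 0.0685]
81 [0.0478 0.0375 0.0711]
90 [0.0566 0.0445 0.072 ]
```

Request:
{"method": "jog_arm", "body": {
  "rows": [
    [0,0,0,0.0007,0.0005,0.0113,1],
    [0,0,0,0.0028,0.0022,0.0222,1],
    [0,0,0,0.0062,0.0048,0.0327,1],
    [0,0,0,0.0108,0.0085,0.0423,1],
    [0,0,0,0.0166,0.013,0.0509,1]
  ]
}}

```text
time: 3.53
tool_pos: [0.5677, 0.0179, 0.2277]
tool_rot: [-3.14, 0.001, 0.666]
force: [-6.5, 4.6, -2.5]
grip_width: 0.0178
grip_force: 5.0
```

Request:
{"method": "jog_arm", "body": {
  "rows": [
    [0,0,0,0.0067,0.0053,0.0073,1],
    [0,0,0,0.0143,0.0113,0.0133,1],
    [0,0,0,0.0225,0.0177,0.0176,1],
    [0,0,0,0.0312,0.0245,0.0202,1],
    [0,0,0,0.0408,0.032,0.0211,1]
  ]
}}

```text
time: 3.95
tool_pos: [0.6095, 0.05, 0.2494]
tool_rot: [-3.142, -0.0, 0.666]
force: [-3.4, 0.8, 3.6]
grip_width: 0.0176
grip_force: 5.0
```

Run:
```python
from h import *
a=snap('scene');c=a['color'][130:290,180:340,::-1];b=snap('top')
cv2.imwrite('pics/up.png',np.hstack([cv2.resize(c,(400,400)),cv2.resize(b['color'][110:230,230:350,::-1],(400,400))]))
s=ctrl.sense();print({k:np.round(s[k],4) for k in('tool_pos','tool_rot','force','grip_width','grip_force')})
```

```text
{'tool_pos': array([0.6105, 0.0504, 0.2493]), 'tool_rot': array([ 3.1409e+00, -1.5000e-03,  6.6700e-01]), 'force': array([-0.8495,  3.0171,  7.0045]), 'grip_width': np.float64(0.0179), 'grip_force': np.float64(5.0027)}
```

View pics/up.png

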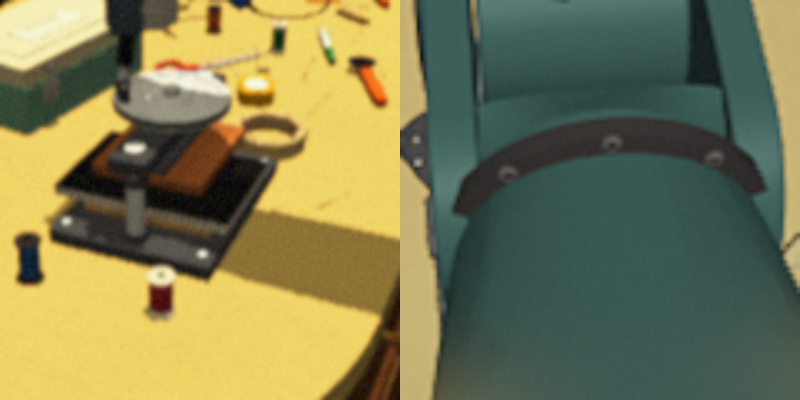

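Request:
{"method": "jog_arm", "body": {
  "rows": [
    [0,0,0,0.0012,0.0009,0,1],
    [0,0,0,0.0024,0.0018,0,1],
    [0,0,0,0.0024,0.0018,0,1],
    [0,0,0,0.0024,0.0018,0,1],
    [0,0,0,0.0024,0.0018,0,1]
  ]
}}

```text
time: 4.47
tool_pos: [0.6117, 0.0512, 0.2489]
tool_rot: [3.141, -0.001, 0.666]
force: [-1.7, 2.7, 4.8]
grip_width: 0.0179
grip_force: 5.0
```

Request:
{"method": "jog_arm", "body": {
  "rows": [
    [0,0,0,0.0016,0.0012,0,1],
    [0,0,0,0.0032,0.0024,0,1],
    [0,0,0,0.0032,0.0024,0,1],
    [0,0,0,0.0032,0.0024,0,1],
    [0,0,0,0.0032,0.0024,0,1]
  ]
}}

```text
time: 4.88
tool_pos: [0.615, 0.0537, 0.2486]
tool_rot: [3.141, -0.001, 0.666]
force: [-2.5, 2.1, 6.7]
grip_width: 0.0179
grip_force: 5.0
```

Run:
```python
from h import *
for i in range(3):
    s=ctrl.sense();print({k:np.round(s[k],4) for k in('tool_pos','force','ft_torque')})
    ctrl.snapshot('top')
```

```text
{'tool_pos': array([0.615 , 0.0537, 0.2486]), 'force': array([-2.5117,  2.0746,  6.7412]), 'ft_torque': array([ 0.3263,  0.5228, -0.0482])}
{'tool_pos': array([0.615 , 0.0537, 0.2486]), 'force': array([-3.5116,  1.7375,  6.0257]), 'ft_torque': array([ 0.3372,  0.498 , -0.0214])}
{'tool_pos': array([0.615 , 0.0536, 0.2486]), 'force': array([-2.7715,  1.49  ,  5.6943]), 'ft_torque': array([ 0.3186,  0.5559, -0.0361])}
```

Run:
```python
from h import *
a=snap('wrist');b=snap('scene')
cv2.imwrite('pics/up2.png',np.hstack([cv2.resize(a['color'][60:384,100:424,::-1],(400,400)),cv2.resize(b['color'][130:210,210:290,::-1],(400,400),interpolation=2)]))
P=pts(a);m=(a['depth']>0)&(abs(P[...,2]-.145)<.003);print(cv2.minEnclosingCircle(P[m][:,:2].astype(np.float32)))
```

```text
((0.5820215344429016, 0.030449355021119118), 0.053108107298612595)
```

View pics/up2.png

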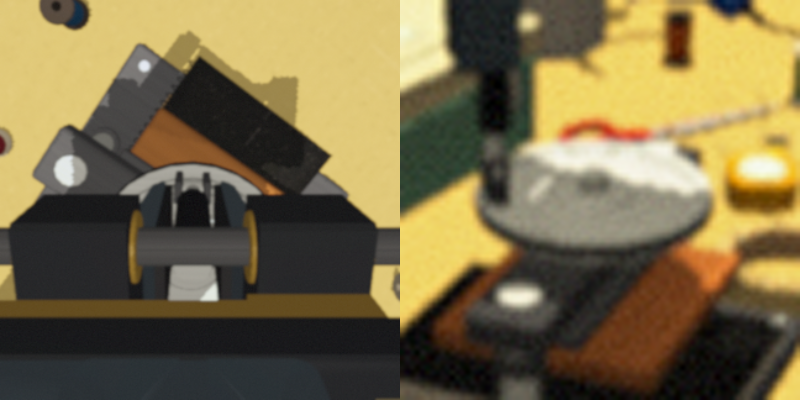

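Request:
{"method": "jog_arm", "body": {
  "rows": [
    [0,0,0,0,0,0,1],
    [0,0,0,0,0,0,1],
    [0,0,0,0,0,0,1],
    [0,0,0,0.0008,0.0006,0,1],
    [0,0,0,0.0016,0.0012,0,1]
  ],
  "grip_force": 25
}}

```text
time: 5.55
tool_pos: [0.6161, 0.0545, 0.2485]
tool_rot: [3.142, 0.001, 0.667]
force: [-9.2, -3.9, 10.3]
grip_width: 0.0175
grip_force: 25.0
```

Run:
```python
from h import *
for i in range(2):
    s=ctrl.sense();print({k:np.round(s[k],4) for k in('tool_pos','force','ft_torque','grip_force')})
    ctrl.snapshot('top')
```

```text
{'tool_pos': array([0.6161, 0.0545, 0.2485]), 'force': array([-9.1748, -3.8815, 10.2963]), 'ft_torque': array([-0.8901,  1.8238, -0.0507]), 'grip_force': np.float64(25.0063)}
{'tool_pos': array([0.6161, 0.0545, 0.2485]), 'force': array([-7.382 , -2.8951, 10.9349]), 'ft_torque': array([-0.6097,  1.6096, -0.0353]), 'grip_force': np.float64(25.0067)}
```

```bash
cat >> h.py <<'E'
TH0=np.radians(36.7);RC=.056
def rows(a,steps):
    f=lambda w:RC*np.array([np.cos(TH0-w),np.sin(TH0-w)])
    for w in steps: print(round(w,2),np.round(f(w)-f(a),4))
E
python3 - <<'E'
from h import *
for k in range(4): rows(.9*k,[.9*k+.18*(i+1) for i in range(5)]);print()
E
```

```text
0.18 [ 0.0053 -0.0086]
0.36 [ 0.0089 -0.018 ]
0.54 [ 0.0108 -0.0278]
0.72 [ 0.0109 -0.0379]
0.9 [ 0.0092 -0.0478]

1.08 [-0.0034 -0.0095]
1.26 [-0.0085 -0.0181]
1.44 [-0.0151 -0.0258]
1.62 [-0.0229 -0.0321]
1.8 [-0.0317 -0.037 ]

1.98 [-0.0096 -0.0032]
2.16 [-0.0195 -0.0046]
2.34 [-0.0296 -0.0042]
2.52 [-0.0394 -0.002 ]
2.7 [-0.0487  0.0019]

2.88 [-0.0084  0.0055]
3.06 [-0.0157  0.0124]
3.24 [-0.0217  0.0206]
3.42 [-0.0261  0.0296]
3.6 [-0.0288  0.0393]
```

Request:
{"method": "jog_arm", "body": {
  "rows": [
    [0,0,0,0.0053,-0.0086,0,1],
    [0,0,0,0.0089,-0.018,0,1],
    [0,0,0,0.0108,-0.0278,0,1],
    [0,0,0,0.0109,-0.0379,0,1],
    [0,0,0,0.0092,-0.0478,0,1]
  ],
  "grip_force": 40
}}

```text
time: 6.07
tool_pos: [0.6251, 0.0071, 0.2485]
tool_rot: [-3.14, 0.001, 0.666]
force: [-10.4, 7.9, 11.0]
grip_width: 0.0175
grip_force: 40.0
```

```bash
cat >> h.py <<'E'
def rep(w):
    s=ctrl.sense();F=s['force'];a=TH0-w;er=np.array([np.cos(a),np.sin(a)]);et=np.array([np.sin(a),-np.cos(a)])
    print('t',round(s['time'],2),np.round(s['tool_pos'],4),'radial',round(F[:2]@er,2),'push',round(-F[:2]@et,2),'Fz',round(F[2],1),'grip',round(s['grip_width'],4))
E
python3 -c "
from h import *
rep(.9)"
```

```text
t 6.07 [0.6251 0.0071 0.2485] radial -12.07 push 5.02 Fz 11.0 grip 0.0175
```

Request:
{"method": "jog_arm", "body": {
  "rows": [
    [0,0,0,-0.0034,-0.0095,0,1],
    [0,0,0,-0.0085,-0.0181,0,1],
    [0,0,0,-0.0151,-0.0258,0,1],
    [0,0,0,-0.0229,-0.0321,0,1],
    [0,0,0,-0.0317,-0.037,0,1]
  ]
}}

```text
time: 6.48
tool_pos: [0.594, -0.0295, 0.2486]
tool_rot: [-3.141, -0.002, 0.666]
force: [-1.0, 12.6, 5.3]
grip_width: 0.0171
grip_force: 40.0
```

Request:
{"method": "jog_arm", "body": {
  "rows": [
    [0,0,0,-0.0096,-0.0032,0,1],
    [0,0,0,-0.0195,-0.0046,0,1],
    [0,0,0,-0.0296,-0.0042,0,1],
    [0,0,0,-0.0394,-0.002,0,1],
    [0,0,0,-0.0487,0.0019,0,1]
  ]
}}

```text
time: 6.9
tool_pos: [0.546, -0.028, 0.2487]
tool_rot: [3.14, -0.003, 0.666]
force: [8.2, 4.6, -0.8]
grip_width: 0.0171
grip_force: 40.0
```

```bash
python3 -c "
from h import *
rep(2.7)
ctrl.snapshot('top');ctrl.snapshot('top');rep(2.7)"
```

```text
t 6.9 [ 0.546  -0.028   0.2487] radial -7.94 push 5.09 Fz -0.8 grip 0.0171
t 7.0 [ 0.545  -0.0274  0.2487] radial -6.83 push -4.69 Fz 4.2 grip 0.0169
```

Request:
{"method": "jog_arm", "body": {
  "rows": [
    [0,0,0,-0.0084,0.0055,0,1],
    [0,0,0,-0.0157,0.0124,0,1],
    [0,0,0,-0.0217,0.0206,0,1],
    [0,0,0,-0.0261,0.0296,0,1],
    [0,0,0,-0.0288,0.0393,0,1]
  ]
}}

```text
time: 7.42
tool_pos: [0.517, 0.011, 0.2487]
tool_rot: [3.139, -0.001, 0.667]
force: [5.4, -5.2, 0.5]
grip_width: 0.0171
grip_force: 40.0
```

```bash
python3 -c "
from h import *
rep(3.6)
for k in range(8): a=3.6+.3*k; rows(a,[a+.06*(i+1) for i in range(5)]);print()"
```

```text
t 7.42 [0.517  0.011  0.2487] radial -4.33 push 6.09 Fz 0.5 grip 0.0171
3.66 [-0.0005  0.0033]
3.72 [-0.0008  0.0067]
3.78 [-0.0009  0.01  ]
3.84 [-0.0008  0.0134]
3.9 [-0.0005  0.0167]

3.96 [0.0005 0.0033]
4.02 [0.0012 0.0066]
4.08 [0.0021 0.0098]
4.14 [0.0032 0.013 ]
4.2 [0.0044 0.0161]

4.26 [0.0015 0.003 ]
4.32 [0.0031 0.006 ]
4.38 [0.0049 0.0088]
4.44 [0.0069 0.0115]
4.5 [0.009  0.0141]

4.56 [0.0023 0.0025]
4.62 [0.0047 0.0048]
4.68 [0.0073 0.007 ]
4.74 [0.01  0.009]
4.8 [0.0128 0.0108]

4.86 [0.0029 0.0017]
4.92 [0.0059 0.0032]
4.98 [0.009  0.0045]
5.04 [0.0122 0.0056]
5.1 [0.0154 0.0066]

5.16 [0.0033 0.0007]
5.22 [0.0066 0.0013]
5.28 [0.0099 0.0016]
5.34 [0.0133 0.0018]
5.4 [0.0166 0.0017]

5.46 [ 0.0033 -0.0003]
5.52 [ 0.0067 -0.0007]
5.58 [ 0.01   -0.0014]
5.64 [ 0.0132 -0.0022]
5.7 [ 0.0164 -0.0033]

5.76 [ 0.0031 -0.0012]
5.82 [ 0.0062 -0.0027]
5.88 [ 0.0091 -0.0043]
5.94 [ 0.012 -0.006]
6.0 [ 0.0147 -0.008 ]
```

Request:
{"method": "jog_arm", "body": {
  "rows": [
    [0,0,0,-0.0005,0.0033,0,1],
    [0,0,0,-0.0008,0.0067,0,1],
    [0,0,0,-0.0009,0.01,0,1],
    [0,0,0,-0.0008,0.0134,0,1],
    [0,0,0,-0.0005,0.0167,0,1]
  ]
}}

```text
time: 7.83
tool_pos: [0.5165, 0.0277, 0.2486]
tool_rot: [3.141, -0.0, 0.666]
force: [2.0, -3.3, 7.2]
grip_width: 0.0173
grip_force: 40.0
```

Request:
{"method": "jog_arm", "body": {
  "rows": [
    [0,0,0,0.0005,0.0033,0,1],
    [0,0,0,0.0012,0.0066,0,1],
    [0,0,0,0.0021,0.0098,0,1],
    [0,0,0,0.0032,0.013,0,1],
    [0,0,0,0.0044,0.0161,0,1]
  ]
}}

```text
time: 8.25
tool_pos: [0.5208, 0.0438, 0.2486]
tool_rot: [3.141, -0.0, 0.666]
force: [0.5, -4.4, 7.8]
grip_width: 0.0171
grip_force: 40.0
```

```bash
python3 -c "
from h import *
rep(4.2)"
```

```text
t 8.25 [0.5208 0.0438 0.2486] radial -2.21 push 3.83 Fz 7.8 grip 0.0171
```

Request:
{"method": "jog_arm", "body": {
  "rows": [
    [0,0,0,0.0015,0.003,0,1],
    [0,0,0,0.0031,0.006,0,1],
    [0,0,0,0.0049,0.0088,0,1],
    [0,0,0,0.0069,0.0115,0,1],
    [0,0,0,0.009,0.0141,0,1]
  ]
}}

```text
time: 8.67
tool_pos: [0.5298, 0.0578, 0.2486]
tool_rot: [3.141, 0.0, 0.666]
force: [-0.1, -5.0, 8.8]
grip_width: 0.0171
grip_force: 40.0
```

```bash
python3 -c "
from h import *
rep(4.5)"
```

```text
t 8.67 [0.5298 0.0578 0.2486] radial -3.19 push 3.81 Fz 8.8 grip 0.0171
```

Request:
{"method": "jog_arm", "body": {
  "rows": [
    [0,0,0,0.0023,0.0025,0,1],
    [0,0,0,0.0047,0.0048,0,1],
    [0,0,0,0.0073,0.007,0,1],
    [0,0,0,0.01,0.009,0,1],
    [0,0,0,0.0128,0.0108,0,1]
  ]
}}

```text
time: 9.08
tool_pos: [0.5425, 0.0686, 0.2486]
tool_rot: [3.141, 0.001, 0.666]
force: [-1.9, -5.0, 10.1]
grip_width: 0.0171
grip_force: 40.0
```

```bash
python3 -c "
from h import *
rep(4.8)"
```

```text
t 9.08 [0.5425 0.0686 0.2486] radial -3.27 push 4.21 Fz 10.1 grip 0.0171
```

Request:
{"method": "jog_arm", "body": {
  "rows": [
    [0,0,0,0.0029,0.0017,0,1],
    [0,0,0,0.0059,0.0032,0,1],
    [0,0,0,0.009,0.0045,0,1],
    [0,0,0,0.0122,0.0056,0,1],
    [0,0,0,0.0154,0.0066,0,1]
  ]
}}

```text
time: 9.5
tool_pos: [0.5578, 0.0751, 0.2485]
tool_rot: [3.141, 0.001, 0.666]
force: [-2.3, -6.0, 10.2]
grip_width: 0.0168
grip_force: 40.0
```

```bash
python3 -c "
from h import *
rep(5.1)"
```

```text
t 9.5 [0.5578 0.0751 0.2485] radial -5.26 push 3.7 Fz 10.2 grip 0.0168
```

Request:
{"method": "jog_arm", "body": {
  "rows": [
    [0,0,0,0.0033,0.0007,0,1],
    [0,0,0,0.0066,0.0013,0,1],
    [0,0,0,0.0099,0.0016,0,1],
    [0,0,0,0.0133,0.0018,0,1],
    [0,0,0,0.0166,0.0017,0,1]
  ]
}}

```text
time: 9.92
tool_pos: [0.5742, 0.0768, 0.2485]
tool_rot: [-3.142, 0.001, 0.666]
force: [-4.0, -4.1, 11.9]
grip_width: 0.0168
grip_force: 40.0
```

```bash
python3 -c "
from h import *
rep(5.4)"
```

```text
t 9.92 [0.5742 0.0768 0.2485] radial -4.32 push 3.76 Fz 11.9 grip 0.0168
```

Request:
{"method": "jog_arm", "body": {
  "rows": [
    [0,0,0,0.0033,-0.0003,0,1],
    [0,0,0,0.0067,-0.0007,0,1],
    [0,0,0,0.01,-0.0014,0,1],
    [0,0,0,0.0132,-0.0022,0,1],
    [0,0,0,0.0164,-0.0033,0,1]
  ]
}}

```text
time: 10.33
tool_pos: [0.5905, 0.0735, 0.2485]
tool_rot: [-3.141, 0.001, 0.666]
force: [-5.6, -2.9, 12.2]
grip_width: 0.0169
grip_force: 40.0
```

```bash
python3 -c "
from h import *
rep(5.7)
a=5.7
rows(a,[a+.04*(i+1) for i in range(5)])
a=5.9
rows(a,[a+.04*(i+1) for i in range(5)])
a=6.1
rows(a,[a+.04*(i+1) for i in range(5)])"
```

```text
t 10.33 [0.5905 0.0735 0.2485] radial -4.64 push 4.28 Fz 12.2 grip 0.0169
5.74 [ 0.0021 -0.0008]
5.78 [ 0.0041 -0.0017]
5.82 [ 0.0062 -0.0027]
5.86 [ 0.0081 -0.0037]
5.9 [ 0.0101 -0.0048]
5.94 [ 0.0019 -0.0012]
5.98 [ 0.0037 -0.0025]
6.02 [ 0.0055 -0.0038]
6.06 [ 0.0072 -0.0053]
6.1 [ 0.0089 -0.0067]
6.14 [ 0.0016 -0.0016]
6.18 [ 0.0032 -0.0032]
6.22 [ 0.0046 -0.0049]
6.26 [ 0.0061 -0.0066]
6.3 [ 0.0074 -0.0084]
```

Request:
{"method": "jog_arm", "body": {
  "rows": [
    [0,0,0,0.0021,-0.0008,0,1],
    [0,0,0,0.0041,-0.0017,0,1],
    [0,0,0,0.0062,-0.0027,0,1],
    [0,0,0,0.0081,-0.0037,0,1],
    [0,0,0,0.0101,-0.0048,0,1]
  ]
}}

```text
time: 10.75
tool_pos: [0.6004, 0.0687, 0.2485]
tool_rot: [-3.141, 0.002, 0.666]
force: [-6.3, -3.4, 12.1]
grip_width: 0.017
grip_force: 40.0
```

```bash
python3 -c "
from h import *
rep(5.9)"
```

```text
t 10.75 [0.6004 0.0687 0.2485] radial -6.15 push 3.6 Fz 12.1 grip 0.017
```

Request:
{"method": "jog_arm", "body": {
  "rows": [
    [0,0,0,0.0019,-0.0012,0,1],
    [0,0,0,0.0037,-0.0025,0,1],
    [0,0,0,0.0055,-0.0038,0,1],
    [0,0,0,0.0072,-0.0053,0,1],
    [0,0,0,0.0089,-0.0067,0,1]
  ]
}}

```text
time: 11.17
tool_pos: [0.6091, 0.0621, 0.2485]
tool_rot: [-3.14, 0.002, 0.666]
force: [-7.6, -1.2, 14.6]
grip_width: 0.0169
grip_force: 40.0
```

```bash
python3 -c "
from h import *
rep(6.1)"
```

```text
t 11.17 [0.6091 0.0621 0.2485] radial -6.02 push 4.73 Fz 14.6 grip 0.0169
```

Request:
{"method": "jog_arm", "body": {
  "rows": [
    [0,0,0,0.0016,-0.0016,0,1],
    [0,0,0,0.0032,-0.0032,0,1],
    [0,0,0,0.0046,-0.0049,0,1],
    [0,0,0,0.0061,-0.0066,0,1],
    [0,0,0,0.0074,-0.0084,0,1]
  ]
}}

```text
time: 11.58
tool_pos: [0.6162, 0.0541, 0.2485]
tool_rot: [-3.139, 0.002, 0.666]
force: [-9.9, 3.3, 15.1]
grip_width: 0.017
grip_force: 40.0
```

```bash
python3 -c "
from h import *
rep(6.3)
a=6.3
rows(a,[a+.03*(i+1) for i in range(5)])
a=6.45
rows(a,[a+.03*(i+1) for i in range(5)])
a=6.6
rows(a,[a+.03*(i+1) for i in range(5)])"
```

```text
t 11.58 [0.6162 0.0541 0.2485] radial -6.11 push 8.43 Fz 15.1 grip 0.017
6.33 [ 0.001  -0.0014]
6.36 [ 0.0019 -0.0028]
6.39 [ 0.0028 -0.0042]
6.42 [ 0.0036 -0.0057]
6.45 [ 0.0044 -0.0072]
6.48 [ 0.0007 -0.0015]
6.51 [ 0.0014 -0.003 ]
6.54 [ 0.0021 -0.0046]
6.57 [ 0.0027 -0.0061]
6.6 [ 0.0033 -0.0077]
6.63 [ 0.0005 -0.0016]
6.66 [ 0.001  -0.0032]
6.69 [ 0.0014 -0.0048]
6.72 [ 0.0018 -0.0065]
6.75 [ 0.0021 -0.0081]
```

Request:
{"method": "jog_arm", "body": {
  "rows": [
    [0,0,0,0.001,-0.0014,0,1],
    [0,0,0,0.0019,-0.0028,0,1],
    [0,0,0,0.0028,-0.0042,0,1],
    [0,0,0,0.0036,-0.0057,0,1],
    [0,0,0,0.0044,-0.0072,0,1]
  ]
}}

```text
time: 12.0
tool_pos: [0.6204, 0.0473, 0.2485]
tool_rot: [-3.139, 0.002, 0.666]
force: [-11.4, 5.0, 15.1]
grip_width: 0.0172
grip_force: 40.0
```

```bash
python3 -c "
from h import *
rep(6.45)"
```

```text
t 12.0 [0.6204 0.0473 0.2485] radial -7.85 push 9.67 Fz 15.1 grip 0.0172
```

Request:
{"method": "jog_arm", "body": {
  "rows": [
    [0,0,0,0,0,0,0.4],
    [0,0,0,0,0,0,0.2],
    [0,0,0,0,0,0,0.2],
    [0,0,0,0,0,0,0.2],
    [0,0,0,0,0,0,0.2]
  ],
  "grip_force": 5
}}

```text
time: 12.42
tool_pos: [0.6213, 0.0468, 0.2479]
tool_rot: [-3.142, 0.0, 0.666]
force: [-0.1, 0.3, -0.7]
grip_width: 0.0475
grip_force: 0.0
```

Request:
{"method": "jog_arm", "body": {
  "rows": [
    [0,0,0,0,0,0,0.2],
    [0,0,0,0,0,0.02,0.2],
    [0,0,0,0,0,0.05,0.2],
    [0,0,0,0,0,0.08,0.2],
    [0,0,0,0.04,0.032,0.1,0.2]
  ]
}}

```text
time: 12.83
tool_pos: [0.6502, 0.0691, 0.3473]
tool_rot: [3.14, -0.001, 0.665]
force: [0.5, -0.7, 1.6]
grip_width: 0.073
grip_force: 0.0
```

Run:
```python
from h import *
rep(6.45)
a=snap('wrist','w2.png');P=pts(a);ok=a['depth']>0
m=ok&(abs(P[...,2]-.145)<.004);print(cv2.minEnclosingCircle(P[m][:,:2].astype(np.float32)))
m=ok&(P[...,2]>.17)&(P[...,2]<.264)&(np.hypot(P[...,0]-.566,P[...,1]-.017)<.085)
p=P[m];print(len(p));
for lo in np.arange(.17,.262,.012):
    q=p[(p[:,2]>=lo)&(p[:,2]<lo+.012)]
    if len(q): print(round(lo,3),len(q),np.median(q,0).round(4))
```

```text
t 12.83 [0.6502 0.0691 0.3473] radial 0.09 push -0.88 Fz 1.6 grip 0.073
((0.5666105151176453, 0.018425216898322105), 0.06630133092403412)
483
0.17 48 [0.6121 0.0557 0.1707]
0.182 42 [0.6164 0.0568 0.1904]
0.194 72 [0.6169 0.0567 0.2004]
0.206 86 [0.6167 0.057  0.2124]
0.218 96 [0.6169 0.0565 0.2248]
0.23 96 [0.6168 0.0568 0.2363]
0.242 43 [0.6164 0.0575 0.245 ]
```

View pics/w2.png

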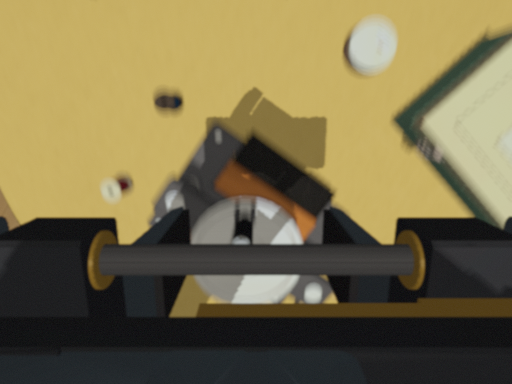

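Request:
{"method": "jog_arm", "body": {
  "rows": [
    [0,0,0,-0.0068,0.0086,0,1],
    [0,0,0,-0.0068,0.0086,0,1],
    [0,0,0,-0.0068,0.0086,0,1],
    [0,0,0,-0.0068,0.0086,0,1],
    [0,0,0,-0.0068,0.0086,0,1]
  ]
}}

```text
time: 13.3
tool_pos: [0.6444, 0.0793, 0.3427]
tool_rot: [-3.141, 0.001, 0.666]
force: [-0.0, 0.7, -0.9]
grip_width: 0.0426
grip_force: 0.0
```

Request:
{"method": "jog_arm", "body": {
  "rows": [
    [0,0,0,0,0,0,1],
    [0,0,0,0,0,0,1],
    [0,0,0,0,0,-0.03,1],
    [0,0,0,0,0,-0.06,1],
    [0,0,0,0,0,-0.083,1]
  ]
}}

```text
time: 13.72
tool_pos: [0.6444, 0.0795, 0.2585]
tool_rot: [-3.141, 0.0, 0.666]
force: [-0.1, 0.9, -1.3]
grip_width: 0.0087
grip_force: 0.0
```

Request:
{"method": "jog_arm", "body": {
  "rows": [
    [0,0,0,0,0,0,1],
    [0,0,0,0,0,0,1],
    [0,0,0,0,0,0,1],
    [0,0,0,0,0,0,1],
    [0,0,0,0,0,0,1]
  ]
}}

```text
time: 14.13
tool_pos: [0.6456, 0.0798, 0.262]
tool_rot: [3.14, -0.002, 0.666]
force: [0.1, 0.4, 0.3]
grip_width: 0.0001
grip_force: 0.0
```

Run:
```python
from h import *
s=ctrl.sense();p=s['tool_pos'];print(p.round(4),s['grip_width'],s['force'].round(1))
u=np.array([.786,.618]);d=p[:2]-[.566,.0175];r0=d@u;print('r',r0,'lat',d@[-.618,.786])
prev=np.array([0,0,0.])
for f in range(0,91,9):
    a=np.radians(f);R=.055-.075*np.sin(a)+.009*np.cos(a)+.016;z=.164+.075*np.cos(a)+.009*np.sin(a)+.025
    q=np.array([*(u*(R-r0)),z-p[2]])
    if f in(9,54): prev=last
    print(f,(q-prev).round(4));last=q
```

```text
[0.6456 0.0798 0.262 ] 8.007697664330935e-05 [0.1 0.4 0.3]
r 0.10105699958934158 lat -0.0002676489401449919
0 [-0.0166 -0.013   0.002 ]
9 [-0.0093 -0.0073  0.0005]
18 [-0.0186 -0.0146 -0.0009]
27 [-0.0275 -0.0216 -0.0041]
36 [-0.036  -0.0283 -0.009 ]
45 [-0.0438 -0.0344 -0.0156]
54 [-0.0069 -0.0054 -0.008 ]
63 [-0.0126 -0.0099 -0.0173]
72 [-0.0172 -0.0135 -0.0277]
81 [-0.0204 -0.0161 -0.0388]
90 [-0.0223 -0.0175 -0.0504]
```

Request:
{"method": "jog_arm", "body": {
  "rows": [
    [0,0,0,-0.006,-0.005,0.002,1],
    [0,0,0,-0.01,-0.008,0.002,1],
    [0,0,0,-0.0135,-0.0105,0.002,1],
    [0,0,0,-0.0155,-0.012,0.002,1],
    [0,0,0,-0.0166,-0.013,0.002,1]
  ]
}}

```text
time: 14.55
tool_pos: [0.6281, 0.0664, 0.2626]
tool_rot: [3.141, -0.001, 0.666]
force: [1.0, 1.1, 1.4]
grip_width: 0.0008
grip_force: 0.5
```

Request:
{"method": "jog_arm", "body": {
  "rows": [
    [0,0,0,-0.0093,-0.0073,0.0005,1],
    [0,0,0,-0.0186,-0.0146,-0.0009,1],
    [0,0,0,-0.0275,-0.0216,-0.0041,1],
    [0,0,0,-0.036,-0.0283,-0.009,1],
    [0,0,0,-0.0438,-0.0344,-0.0156,1]
  ]
}}

```text
time: 14.97
tool_pos: [0.5834, 0.0315, 0.2463]
tool_rot: [3.141, -0.0, 0.666]
force: [0.5, -0.3, 0.4]
grip_width: 0.0006
grip_force: 0.3
```

Request:
{"method": "jog_arm", "body": {
  "rows": [
    [0,0,0,-0.0069,-0.0054,-0.008,1],
    [0,0,0,-0.0126,-0.0099,-0.0173,1],
    [0,0,0,-0.0172,-0.0135,-0.0277,1],
    [0,0,0,-0.0204,-0.0161,-0.0388,1],
    [0,0,0,-0.0223,-0.0175,-0.0495,1]
  ]
}}

```text
time: 15.38
tool_pos: [0.5618, 0.0145, 0.196]
tool_rot: [-3.142, 0.0, 0.666]
force: [-1.2, 1.9, 43.9]
grip_width: 0.0002
grip_force: 23.4
```

Request:
{"method": "jog_arm", "body": {
  "rows": [
    [0,0,0,0,0,0.01,1],
    [0,0,0,0,0,0.03,1],
    [0,0,0,0,0,0.06,1],
    [0,0,0,-0.02,-0.03,0.1,1],
    [0,0,0,-0.04,-0.06,0.13,1]
  ]
}}

```text
time: 15.8
tool_pos: [0.5295, -0.0341, 0.3163]
tool_rot: [-3.141, 0.0, 0.669]
force: [0.3, -0.1, 0.8]
grip_width: 0.0003
grip_force: 0.0
```

Run:
```python
from h import *
rep(0)
a=snap('wrist','w3.png');b=snap('scene')
cv2.imwrite('pics/end.png',np.hstack([cv2.resize(a['color'][...,::-1],(400,300)),cv2.resize(b['color'][125:245,190:350,::-1],(400,300),interpolation=2)]))
P=pts(a);ok=a['depth']>0
m=ok&(P[...,2]>.155)&(P[...,2]<.2)&(np.hypot(P[...,0]-.566,P[...,1]-.017)<.085)
p=P[m];print(len(p),p.min(0),p.max(0),cv2.minAreaRect(p[:,:2].astype(np.float32)))
u=np.array([.786,.618])
r=(p[:,:2]-[.566,.0175])@u
for lo in np.arange(-.045,.06,.015):
    q=p[(r>=lo)&(r<lo+.015)]
    if len(q):print(round(lo,3),len(q),np.percentile(q[:,2],90).round(4))
```

```text
t 15.8 [ 0.5295 -0.0341  0.3163] radial 0.23 push -0.28 Fz 0.8 grip 0.0003
2366 [ 0.53268995 -0.01110767  0.15621027] [0.62076583 0.06394296 0.17385242] ((0.576550304889679, 0.02408497780561447), (0.100030817091465, 0.02571168914437294), 40.89724349975586)
-0.045 142 0.1715
-0.03 329 0.1724
-0.015 333 0.1723
0.0 358 0.1723
0.015 376 0.1724
0.03 264 0.1715
0.045 506 0.1707
```

View pics/end.png

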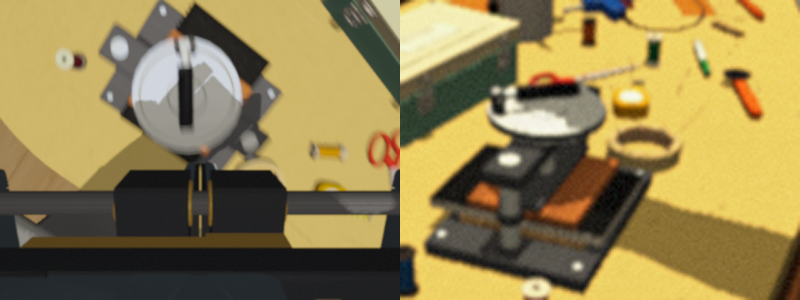

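Run:
```python
from h import *
a=snap('wrist');P=pts(a)
m=(P[...,2]>.165)&(P[...,2]<.18)&(np.hypot(P[...,0]-.566,P[...,1]-.017)<.085)
r=(P[...,:2]-[.566,.0175])@[.786,.618]
l=(P[...,:2]-[.566,.0175])@[-.618,.786]
m&=(r<.04)
q=np.polyfit(r[m],l[m],1);print('angle',38.2+np.degrees(np.arctan(q[0])),'lat at hinge',np.polyval(q,.055))
```

```text
angle 38.55805792818684 lat at hinge 6.810251791902121e-05
```

```bash
python3 -c "
from h import *
print(ctrl.close_job())"
```

```text
the job is handed in; nothing more can be done
None
```

The job is handed in; no verdict came back. The notebook is clamped: the crank turned clearly stiff at about 9.7 N of push (roughly 65 N on the notebook). I estimate 35–38 N remains after letting go, and the handle is folded flat again. The spools and tape roll were not touched. While folding the handle, the closed fingertips briefly read 44 N downward on it, above the 40 N limit set for the arm and gripper body.

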